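Scrap the stripped nut, then start the clamp bolt in its boss and hold it

TASK

Drop the stripped nut (the hex nut painted red) into the wire basket and let go of it. Then start the brass clamp bolt in the steel boss of the nut plate by hand feel: turn it backward (counter-clockwise seen from above) until it drops into the thread, then forward (clockwise) one full turn from there, letting it sink as it screws in, and finish while still gripping the bolt's head, holding it still. Leave everything else on the bench where it is.

Things in the scene. Friction and masses are not known exactly. Their poses are not given: they have to be found in the camera images.
- bad_nut: stripped hex nut painted red round its sides, 30 mm across flats, 34.6 mm across corners, 16 mm tall, about 60 g, lying flat on the die board. Origin: centre of its underside; z up through the hole (the hole is closed, only its look is dark); two of the six flats face its +y and -y
- good_nut: good spare hex nut, bare bright steel, same size, frame and resting height as the red one; the two may lie in each other's place. Leave it alone
- basket: open wire basket for scrap, fixed to the bench, 170 mm (its x) by 200 mm (its y), 85 mm tall, walls 4 mm, floor 4 mm above the bench; origin at the centre of its underside, z up
- die_board: plywood die board, 340 mm (its x) by 420 mm (its y), 18 mm thick, fixed on the bench, with flush black rules; origin at the centre of its underside, z up. The nut plate and both nuts are on it
- nut_plate: dark steel plate 100 x 100 x 12 mm fixed on the die board, with a round steel boss 50 mm across in its middle, its top 48 mm above the plate's underside, threaded for the clamp bolt. Origin: centre of the plate's underside, z up along the bolt's axis. The thread inside carries the bolt 7 mm down per forward turn once the bolt has dropped into it
- bolt: captive clamp bolt upright in the boss, about 0.35 kg: brass hex head 30 mm across flats (34.6 over corners), 24 mm tall, on a 20 mm shank; a white stripe on top points along its +x. Origin: middle of the head, on the axis; z up; two of the six flats face its +y and -y. At first it stands on the thread's end (bears a 20 N push), origin 80 mm above the plate's underside; it drops 7 mm
- bolt_turn (a joint): turn of the bolt, rad, growing clockwise from above (forward; 6.28 = one turn), friction 0.07 N m, stays as left. Starts at 0.6 to 1.3; the thread start, where it drops, is at a hidden value from -0.45 to 0.3; stop at -1.2. It drops by its own weight; a firm grip can hold it up until pushed down or eased, and it keeps such upward play as it screws in: lower the grip with it or ease it
- mallet: brass-headed mallet with wooden handle lying on the bench, bystander
- spanner: ring spanner 190 mm long lying on the bench, bystander
- grease_tin: can 72 mm across, 85 mm tall, bystander
- offcut: plywood offcut 90 x 140 x 18 mm, bystander
- jar: green jar 70 mm across, 90 mm tall, bystander

How it is judged:
By the outcome, as a careful person would: the job done as asked, in the order asked, and still so for the second after the job is handed in, while the arm keeps its last pose, push and grip.
It also fails if it takes over 72 s, if anything falls off the work surface, if the arm or the gripper's body presses on something with over 40 N, if the wrist force passes 120 N, or if a joint passes its speed limit or range.

ROBOT

A 6-joint arm with a two-finger parallel gripper is mounted at the origin on the work surface. World frame = base frame: x ahead of the robot, y to its left, z up, the work surface at z = 0. Lengths are in m, angles in rad, forces in N, time in s.
With the tool pointing down it reaches from about 0.35 to 0.775 m from the base axis. Payload 7.3 kg.
Tool frame: the origin (TCP) lies at the very end of the fingers, on their centre line; the grasp point (between the pads) lies 19 mm behind it; z points along the fingers, y is the direction in which the jaws open and shut (so a half turn about z gives the same grasp; the last joint's range is limited). The gripper opens to 92 mm and grips with 3 to 60 N. Pads are 19 mm wide; open, the fingers measure 130 mm over their backs; the gripper's body (75 mm by 190 mm) begins 47 mm behind the grasp point.
Start: joints at [-1.294, 0.342, 1.524, -0, 1.275, -0.146], TCP at [0.215, -0.479, 0.227] pointing down, gripper open.
Joint ranges: [-2.53, 2.53], [-0.77, 2.02], [0.04, 2.7], [-1, 4.14], [0.28, 2.66], [-3.11, 3.11]. Speed limits (rad/s): [2.57, 2.57, 3.14, 3.14, 3.14, 3.14].

INTERFACE

Orientations are given as [roll, pitch, yaw] about the fixed x, y, z axes, in that order (R = Rz(yaw) Ry(pitch) Rx(roll)).
In Python, from cell import robot gives the robot as it stands. The module is installed in compiled form; this text tells all that it offers.
- The arm moves only by the tool carry_out, never from a script. Its argument "series" is a list of rows, each an object with "jaw": the opening in per cent of the stroke, from 0 (shut) to 100 (fully open); "travel": the shift along the tool's x, y, z in units of 60 mm (1.0 is 60 mm), a list of three; "twist": the turn about the tool's z in units of 6 degrees (1.0 is 6 degrees). A call has 1 to 8 rows; each row shifts and turns the commanded pose from where the row before left it, along the tool's axes as they then stand; what a row does not reach is not made up. A row lasts 1/8 s, in which the tool goes at most 62.5 mm and 10.7 degrees, less where a joint would pass 70% of its speed; a pose out of reach is approached as far as the arm can. A call is refused whole if a number of a shift passes 1 or a number of a turn 1, either way. A call with a gripper value outside its range is refused whole. The fingers move at their own pace and stop on an object; "squeeze" is the grip in N (left out, the last holds). Time passes only in rows, so rows that do not move let the fingers close. It gives the time, the measured TCP pose, the force and the opening at its end, in the units of the state.
- robot.observe(): the state, without advancing time (a new reading comes with each control period).
- robot.read_camera(name): name is "scene" or "top"; returns the picture (384x512x3 uint8, blue, green, red); there is no depth.
- robot.calibration(name): a dict with "intrinsics" (3x3 intrinsics, pixels), "cam_to_world" (4x4, takes a point from camera to world coordinates). Camera axes: x right, y up, looking along -z (the intrinsics and any distortion apply to the point x, -y, -z); pixel columns grow to the right and rows downward; lengths in m; the calibration is good to about 2 mm. A picture is of the moment at which its call begins. calibration takes no time and is no camera call.
- robot.hand_in(): hands the job in, once; it reports no verdict.
Trained networks look in the newest picture that a camera, given by its name, has taken for a name from the list of things; names that differ only in an ending like _2 or _b are one class to them, and where a whole thing is asked for, a point or a joint stands for the part that bears it (a point fixed in the world has none). Each returns a list of dicts, best first, with "score" (0 to 1); they miss things now and then, are a little off and sometimes report something else, mostly with a low value. They report only what shows in the picture. A call takes as long as a camera call.
- robot.regions_of(camera, query): "pixels" (384x512 bool, what is visible of it) and "xy" ([column, row] in pixels, amid what is visible of it).
The state is a dict: "time": time; "qpos": joint angles; "qvel": joint speeds; "joint_efforts": joint torques, N m; "tool_pos": TCP position; "tool_rot": TCP orientation; "contact_force": force on the tool from outside, world axes, zero at the start; "torque": the same for the moment, N m; "opening": finger opening in m.
Only numpy, scipy, OpenCV 4.12 (cv2) and the standard library are available. Lean on these libraries where they do the work, as an engineer would, in place of code of your own. Each camera call takes 0.05 s, during which the arm holds its last target. There are 200 camera calls.

## Working session

There is one attempt and no reset: what is moved stays moved. The work goes in short steps, Python scripts to look and compute and a tool call to move; the robot and the scene stay as the last step left them, time stands still between calls to the robot, and variables do not carry over. Pictures are saved under pics/ and viewed, about 8 in all and at most 12, crops included, and the job is handed in when it is done.

Besides the shell and the picture viewer there is one more tool, called after "Call:" by a JSON object that holds its "api" and its "payload". carry_out: Moves the arm, as the interface text tells. Its arguments: {"type":"object","properties":{"series":{"type":"array"},"squeeze":{"type":"number"}},"required":["series"]}

```bash
mkdir -p pics; cat > h.py <<'E'
import numpy as np, cv2
from cell import robot
def ray(cam,px):
    c=robot.calibration(cam);K=np.array(c["intrinsics"]);T=np.array(c["cam_to_world"])
    d=np.linalg.inv(K)@[px[0],px[1],1];d=T[:3,:3]@[d[0],-d[1],-d[2]]
    return T[:3,3],d
def at(cam,px,z):
    o,d=ray(cam,px);return o+d*(z-o[2])/d[2]
def proj(cam,p):
    c=robot.calibration(cam);K=np.array(c["intrinsics"]);T=np.array(c["cam_to_world"])
    q=np.linalg.inv(T)@np.append(p,1);u=K@[q[0],-q[1],-q[2]];return u[:2]/u[2]
E
python3 - <<'E'
from h import *
s=robot.observe();print({k:np.round(v,3).tolist() for k,v in s.items()})
for c in("scene","top"):
    im=robot.read_camera(c);cv2.imwrite(f"pics/{c}0.png",im)
    print(c,np.round(robot.calibration(c)["cam_to_world"],3).tolist(),np.array(robot.calibration(c)["intrinsics"]).round(1).tolist(),[k for k in robot.calibration(c)])
    for n,z in(("bad_nut",.034),("good_nut",.034),("bolt",.11),("nut_plate",.06),("basket",.085),("die_board",.018),("jar",.09),("grease_tin",.085)):
        for r in robot.regions_of(c,n)[:2]:
            print(n,round(r["score"],2),np.round(r["xy"],1),r["pixels"].sum(),at(c,r["xy"],z).round(3))
E
```

```text
{'time': 0.0, 'qpos': [-1.294, 0.343, 1.525, -0.0, 1.275, -0.146], 'qvel': [0.002, 0.0, -0.001, 0.001, 0.001, -0.0], 'joint_efforts': [-0.001, -43.125, -24.422, 0.072, 0.056, -0.0], 'tool_pos': [0.215, -0.478, 0.226], 'tool_rot': [-3.14, -0.0, 0.423], 'contact_force': [0.153, -0.58, -0.105], 'torque': [0.035, 0.009, 0.0], 'opening': 0.092}
scene [[-0.095, -0.582, 0.808, 1.817], [0.995, -0.068, 0.068, 0.098], [0.016, 0.81, 0.586, 0.973], [0.0, 0.0, 0.0, 1.0]] [[445.9, 0.0, 253.9], [0.0, 445.9, 190.5], [0.0, 0.0, 1.0]] ['intrinsics', 'cam_to_world']
bad_nut 0.57 [257. 209.] 83 [0.628 0.011 0.034]
good_nut 0.2 [318.9 199.1] 634 [0.548 0.222 0.034]
bolt 0.63 [322.3 182.7] 119 [0.556 0.226 0.11 ]
bolt 0.2 [265.1 187.9] 54 [0.609 0.035 0.11 ]
nut_plate 0.68 [316.9 198.6] 712 [0.581 0.212 0.06 ]
basket 0.57 [195.4 180.7] 691 [ 0.559 -0.212  0.085]
die_board 0.89 [290.5 201.1] 5860 [0.55  0.123 0.018]
jar 0.65 [391.6 214.5] 632 [0.679 0.443 0.09 ]
jar 0.53 [257.3 209.7] 52 [0.703 0.017 0.09 ]
grease_tin 0.69 [273.1 244.5] 740 [0.854 0.077 0.085]
top [[-0.029, 0.975, -0.222, 0.336], [-1.0, -0.029, 0.003, -0.023], [-0.003, 0.222, 0.975, 1.307], [0.0, 0.0, 0.0, 1.0]] [[411.1, 0.0, 250.7], [0.0, 411.1, 189.6], [0.0, 0.0, 1.0]] ['intrinsics', 'cam_to_world']
bad_nut 0.43 [238.  195.1] 98 [0.609 0.014 0.034]
bolt 0.72 [214.6 141.4] 510 [0.763 0.08  0.11 ]
nut_plate 0.82 [172.8 217.3] 1018 [0.54  0.215 0.06 ]
basket 0.68 [238.1 194. ] 81 [0.602 0.012 0.085]
basket 0.62 [343.7 227.7] 1439 [ 0.49  -0.3    0.085]
die_board 0.56 [202.4 222.3] 12841 [0.528 0.129 0.018]
die_board 0.47 [356.9 175.5] 792 [ 0.666 -0.372  0.018]
jar 0.81 [ 95.5 195.5] 574 [0.609 0.444 0.09 ]
jar 0.51 [167.3 213.7] 101 [0.546 0.226 0.09 ]
grease_tin 0.58 [215.9 139.8] 589 [0.778 0.078 0.085]
```

```bash
python3 - <<'E'
import cv2
a=cv2.imread("pics/top0.png");cv2.imwrite("pics/top0b.png",cv2.resize(a[100:384,60:440],None,fx=2.1,fy=2.1,interpolation=cv2.INTER_CUBIC))
a=cv2.imread("pics/scene0.png");cv2.imwrite("pics/scene0b.png",cv2.resize(a[100:300,140:420],None,fx=2.8,fy=2.8,interpolation=cv2.INTER_CUBIC))
E
```

```text
(no output)
```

View pics/top0b.png

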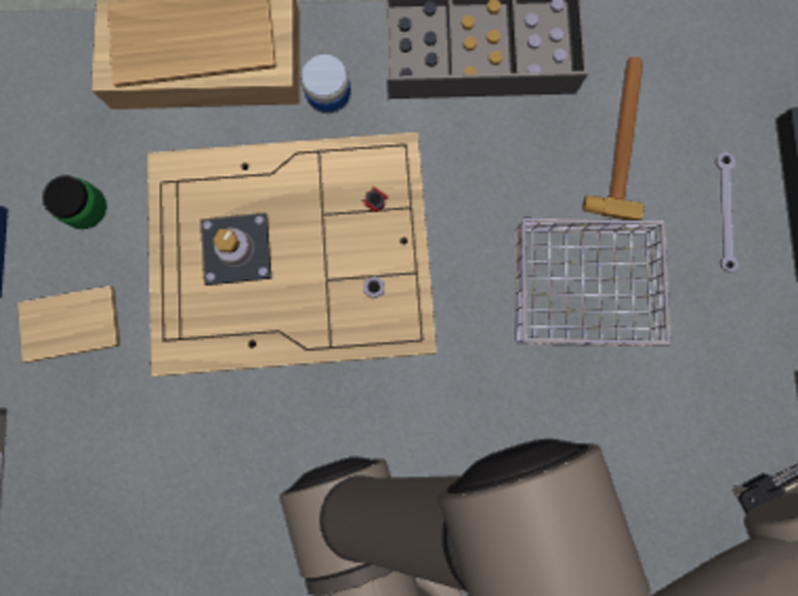

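View pics/scene0b.png

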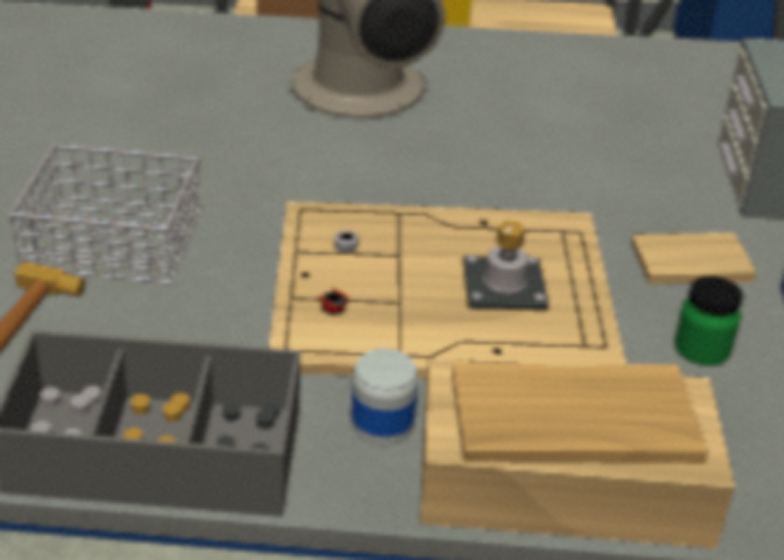

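```bash
python3 - <<'E'
from h import *
a=cv2.imread("pics/top0.png");b=cv2.imread("pics/scene0.png")
def cr(im,x,y,r=12):
    x,y=int(x),int(y);return cv2.resize(im[y-r:y+r,x-r:x+r],(384,288*4//3-84),interpolation=cv2.INTER_CUBIC)
cv2.imwrite("pics/z.png",np.vstack([np.hstack([cr(a,168,214),cr(a,238,195)]),np.hstack([cr(b,322,184),cr(b,257,208)])]))
print(at("top",(168,214.3),.11),at("scene",(322.3,182.5),.11))
# plate centre
for c in("scene","top"):
  for n in("nut_plate","basket","die_board"):
    r=robot.regions_of(c,n)
    for q in r[:2]:
      p=q["pixels"].astype(np.uint8);ys,xs=np.nonzero(p);k=cv2.minAreaRect(np.c_[xs,ys].astype(np.float32));B=cv2.boxPoints(k)
      z=dict(nut_plate=.03,basket=.085,die_board=.018)[n];W=np.array([at(c,v,z) for v in B]);print(c,n,W[:,:2].round(3).tolist(),W.mean(0).round(3))
hsv=cv2.cvtColor(a,cv2.COLOR_BGR2HSV);m=((hsv[...,0]<8)|(hsv[...,0]>172))&(hsv[...,1]>130);m[:180]=0;m[210:]=0;ys,xs=np.nonzero(m);print(xs.min(),xs.max(),ys.min(),ys.max())
hsv=cv2.cvtColor(b,cv2.COLOR_BGR2HSV);m=((hsv[...,0]<8)|(hsv[...,0]>172))&(hsv[...,1]>130);m[:198]=0;m[220:]=0;ys,xs=np.nonzero(m);print(xs.min(),xs.max(),ys.min(),ys.max())
E
```

```text
[0.54110959 0.21941843 0.11      ] [0.55433017 0.2257144  0.11      ]
scene nut_plate [[0.42, 0.17], [0.398, 0.282], [0.598, 0.277], [0.617, 0.175]] [0.508 0.226 0.03 ]
scene basket [[0.64, -0.377], [0.376, -0.443], [0.388, -0.184], [0.647, -0.152]] [ 0.513 -0.289  0.085]
scene die_board [[0.739, -0.048], [0.377, -0.089], [0.34, 0.4], [0.708, 0.358]] [0.541 0.155 0.018]
top nut_plate [[0.589, 0.281], [0.597, 0.178], [0.496, 0.167], [0.489, 0.269]] [0.543 0.224 0.03 ]
top basket [[0.601, 0.032], [0.62, 0.012], [0.6, -0.007], [0.58, 0.013]] [0.6   0.013 0.085]
top basket [[0.565, -0.186], [0.558, -0.41], [0.38, -0.392], [0.387, -0.176]] [ 0.473 -0.291  0.085]
top die_board [[0.698, 0.383], [0.72, -0.057], [0.378, -0.071], [0.359, 0.345]] [0.539 0.15  0.018]
top die_board [[0.59, -0.3], [0.839, -0.387], [0.809, -0.478], [0.562, -0.387]] [ 0.7   -0.388  0.018]
233 244 189 200
255 261 204 211
```

View pics/z.png

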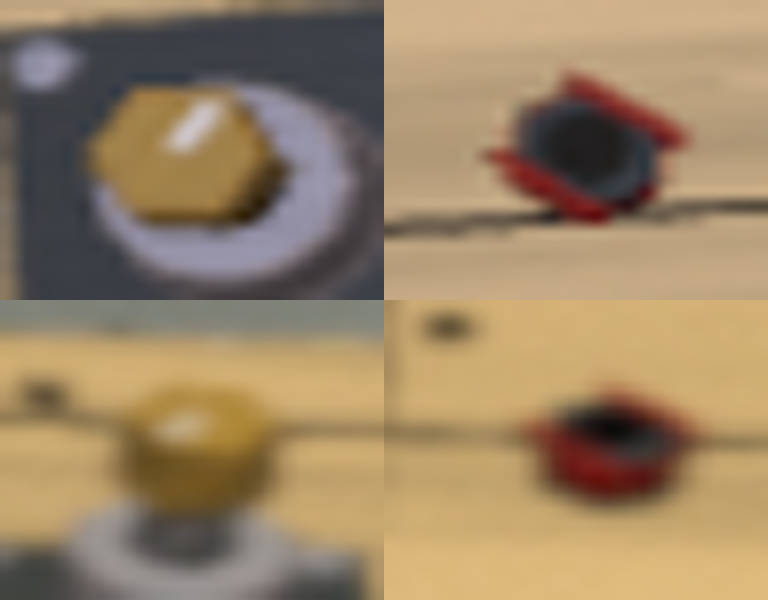

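```bash
python3 - <<'E'
from h import *
print("nut",at("top",(238.75,194.8),.034),at("scene",(259.4,206),.034))
print("bolt",at("top",(167.6,214.2),.11),"->scene px",proj("scene",at("top",(167.6,214.2),.11)), "nut->",proj("scene",at("top",(238.75,194.8),.034)))
for u,v in((522,218),(665,220),(670,345),(516,343)): print(at("top",(60+u/2.1,100+v/2.1),.085).round(3))
for u,v in((201,219),(267,213),(272,278),(206,284)): print("plate",at("top",(60+u/2.1,100+v/2.1),.03).round(3))
for u,v in((149,154),(416,134),(436,352),(152,375)): print("board",at("top",(60+u/2.1,100+v/2.1),.018).round(3))
E
```

```text
nut [0.61014612 0.01171814 0.034     ] [0.61096392 0.01750666 0.034     ]
bolt [0.54144243 0.22060249 0.11      ] ->scene px [320.68893698 180.26539145] nut-> [257.74019971 205.7359683 ]
[ 0.565 -0.2    0.085]
[ 0.556 -0.405  0.085]
[ 0.379 -0.395  0.085]
[ 0.388 -0.181  0.085]
plate [0.588 0.275 0.03 ]
plate [0.594 0.176 0.03 ]
plate [0.496 0.168 0.03 ]
plate [0.49  0.265 0.03 ]
board [0.695 0.361 0.018]
board [ 0.715 -0.053  0.018]
board [ 0.382 -0.072  0.018]
board [0.36  0.344 0.018]
```

Call:
{"api": "carry_out", "payload": {"series": [{"jaw": 70, "travel": [0.85, -0.43, 0], "twist": 0}, {"jaw": 70, "travel": [0.85, -0.43, 0], "twist": 0}, {"jaw": 70, "travel": [0.85, -0.43, 0], "twist": 0}, {"jaw": 70, "travel": [0.85, -0.43, 0], "twist": 0}, {"jaw": 70, "travel": [0.85, -0.43, 0], "twist": 0}, {"jaw": 70, "travel": [0.85, -0.43, 0], "twist": 0}, {"jaw": 70, "travel": [0.85, -0.43, 0], "twist": 0}, {"jaw": 70, "travel": [0.85, -0.43, 0], "twist": 0}], "squeeze": 25}}

```text
time: 2.2
tool_pos: [0.5039, -0.1216, 0.2269]
tool_rot: [3.141, -0.0, 0.423]
contact_force: [0.6, 0.4, 0.4]
opening: 0.0641
```

Call:
{"api": "carry_out", "payload": {"series": [{"jaw": 70, "travel": [0.85, -0.43, 0], "twist": 0}, {"jaw": 70, "travel": [0.85, -0.43, 0], "twist": 0}, {"jaw": 70, "travel": [0.85, -0.43, 0], "twist": 0}, {"jaw": 70, "travel": [0, 0, 0.3], "twist": -1}, {"jaw": 70, "travel": [0, 0, 0.3], "twist": -1}, {"jaw": 70, "travel": [0, 0, 0.3], "twist": -1}, {"jaw": 70, "travel": [0, 0, 0.3], "twist": -1}, {"jaw": 70, "travel": [0, 0, 0.3], "twist": -1}]}}

```text
time: 3.2
tool_pos: [0.6106, 0.0102, 0.1361]
tool_rot: [3.142, 0.0, 0.95]
contact_force: [0.6, -0.2, -0.5]
opening: 0.0642
```

```bash
cat >> h.py <<'E'
def go(x,y,z,yaw=None):
    s=robot.observe();p=np.array(s["tool_pos"]);w=s["tool_rot"][2];d=np.array([x,y,z])-p
    c,n=np.cos(w),np.sin(w)
    print("t",round(s["time"],2),"pos",p.round(4),"rot",np.round(s["tool_rot"],3),"q",np.round(s["qpos"],2),"F",np.round(s["contact_force"],1),"M",np.round(s["torque"],2),"open",round(float(s["opening"]),4))
    print("travel units",(np.array([c*d[0]+n*d[1],n*d[0]-c*d[1],-d[2]])/.06).round(3), "twist",None if yaw is None else round((w-yaw)/np.radians(6),2))
E
python3 -c "
from h import *
go(.610,.013,.06,1.047)"
```

```text
t 3.2 pos [0.6106 0.0102 0.1361] rot [3.142 0.    0.95 ] q [-0.11  0.58  1.4  -0.    1.16  0.51] F [ 0.6 -0.2 -0.5] M [ 0.01 -0.05  0.04] open 0.0642
travel units [ 0.032 -0.035  1.268] twist -0.93
```

Call:
{"api": "carry_out", "payload": {"series": [{"jaw": 70, "travel": [0.03, -0.035, 0.6], "twist": -0.93}, {"jaw": 70, "travel": [0, 0, 0.6], "twist": 0}, {"jaw": 70, "travel": [0, 0, 0.45], "twist": 0}, {"jaw": 70, "travel": [0, 0, 0.25], "twist": 0}, {"jaw": 0, "travel": [0, 0, 0], "twist": 0}, {"jaw": 0, "travel": [0, 0, 0], "twist": 0}, {"jaw": 0, "travel": [0, 0, 0], "twist": 0}, {"jaw": 0, "travel": [0, 0, 0], "twist": 0}]}}

```text
time: 4.2
tool_pos: [0.6105, 0.0128, 0.0237]
tool_rot: [3.14, -0.001, 1.044]
contact_force: [-0.3, -0.6, 3.7]
opening: 0.0306
```

```bash
python3 -c "
from h import *
go(.473,-.293,.15,1.047)
a=robot.read_camera('top');b=robot.read_camera('scene')
cv2.imwrite('pics/g.png',np.hstack([cv2.resize(a[160:230,190:270],(400,350),interpolation=2),cv2.resize(b[170:240,220:300],(400,350),interpolation=2)]))"
```

```text
t 4.2 pos [0.6105 0.0128 0.0237] rot [ 3.140e+00 -1.000e-03  1.044e+00] q [-0.1   0.71  1.51 -0.    0.92  0.42] F [-0.3 -0.6  3.7] M [-0.03  0.06 -0.03] open 0.0306
travel units [-5.558  0.583 -2.106] twist -0.03
```

View pics/g.png

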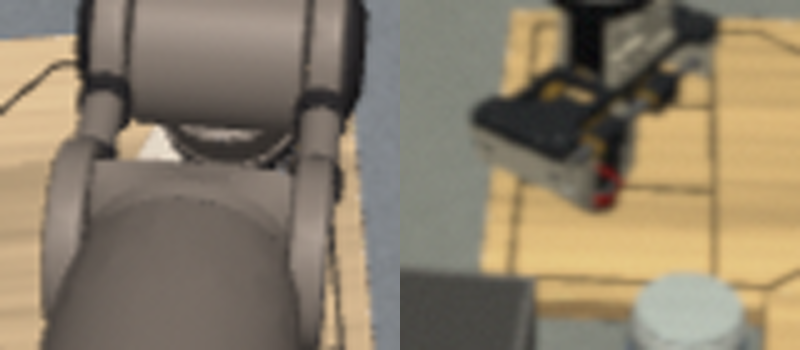

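Call:
{"api": "carry_out", "payload": {"series": [{"jaw": 0, "travel": [0, 0, -0.3], "twist": 0}, {"jaw": 0, "travel": [0, 0, -0.9], "twist": 0}, {"jaw": 0, "travel": [0, 0, -0.9], "twist": 0}, {"jaw": 0, "travel": [-0.8, 0.08, 0], "twist": 0}, {"jaw": 0, "travel": [-0.8, 0.08, 0], "twist": 0}, {"jaw": 0, "travel": [-0.8, 0.08, 0], "twist": 0}, {"jaw": 0, "travel": [-0.8, 0.08, 0], "twist": 0}, {"jaw": 0, "travel": [-0.8, 0.08, 0], "twist": 0}]}}

```text
time: 5.3
tool_pos: [0.5093, -0.208, 0.1499]
tool_rot: [3.14, 0.0, 1.044]
contact_force: [-0.0, -0.3, -1.2]
opening: 0.0311
```

Call:
{"api": "carry_out", "payload": {"series": [{"jaw": 0, "travel": [-0.8, 0.08, 0], "twist": 0}, {"jaw": 0, "travel": [-0.76, 0.1, 0], "twist": 0}, {"jaw": 0, "travel": [0, 0, 0.2], "twist": 0}, {"jaw": 0, "travel": [0, 0, 0], "twist": 0}]}}

```text
time: 5.8
tool_pos: [0.4717, -0.2921, 0.1362]
tool_rot: [-3.14, -0.001, 1.043]
contact_force: [1.0, -0.9, 0.0]
opening: 0.0309
```

```bash
python3 -c "
from h import *
go(.473,-.293,.05,1.047)
a=robot.read_camera('top');b=robot.read_camera('scene')
cv2.imwrite('pics/g2.png',np.hstack([cv2.resize(a[160:280,290:400],(385,420),interpolation=2),cv2.resize(b[120:240,130:240],(385,420),interpolation=2)]))"
```

```text
t 5.8 pos [ 0.4717 -0.2921  0.1362] rot [-3.140e+00 -1.000e-03  1.043e+00] q [-0.69  0.48  1.57  0.    1.09 -0.17] F [ 1.  -0.9  0. ] M [-0.05 -0.06 -0.03] open 0.0309
travel units [-0.003  0.026  1.437] twist -0.04
```

View pics/g2.png

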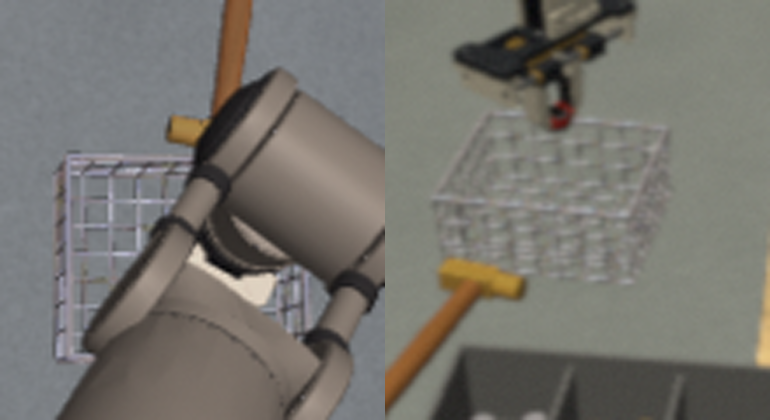

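Red nut is held above the basket (right crop about (562,115)). Lower and release.

Call:
{"api": "carry_out", "payload": {"series": [{"jaw": 0, "travel": [0, 0, 0.6], "twist": 0}, {"jaw": 0, "travel": [0, 0, 0.6], "twist": 0}, {"jaw": 0, "travel": [0, 0, 0.15], "twist": 0}, {"jaw": 70, "travel": [0, 0, 0], "twist": 0}, {"jaw": 70, "travel": [0, 0, 0], "twist": 0}, {"jaw": 70, "travel": [0, 0, 0], "twist": 0}, {"jaw": 70, "travel": [0, 0, -0.9], "twist": 0}, {"jaw": 70, "travel": [0, 0, -0.9], "twist": 0}]}}

```text
time: 6.9
tool_pos: [0.4721, -0.2929, 0.1654]
tool_rot: [-3.141, 0.0, 1.044]
contact_force: [1.2, -1.1, 0.2]
opening: 0.064
```

```bash
python3 -c "
from h import *
go(.543,.221,.18,1.047)"
```

```text
t 6.9 pos [ 0.4721 -0.2929  0.1654] rot [-3.141  0.     1.044] q [-0.69  0.45  1.53 -0.    1.16 -0.17] F [ 1.2 -1.1  0.2] M [-0.09 -0.04 -0.01] open 0.064
travel units [ 7.997 -3.287 -0.243] twist -0.03
```

Call:
{"api": "carry_out", "payload": {"series": [{"jaw": 70, "travel": [0.8, -0.33, -0.1], "twist": 0}, {"jaw": 70, "travel": [0.8, -0.33, -0.1], "twist": 0}, {"jaw": 70, "travel": [0.8, -0.33, -0.05], "twist": 0}, {"jaw": 70, "travel": [0.8, -0.33, 0], "twist": 0}, {"jaw": 70, "travel": [0.8, -0.33, 0], "twist": 0}, {"jaw": 70, "travel": [0.8, -0.33, 0], "twist": 0}, {"jaw": 70, "travel": [0.8, -0.33, 0], "twist": 0}, {"jaw": 70, "travel": [0.8, -0.33, 0], "twist": 0}]}}

```text
time: 7.9
tool_pos: [0.5288, 0.1203, 0.1797]
tool_rot: [3.14, -0.001, 1.044]
contact_force: [1.3, 1.2, 0.8]
opening: 0.0643
```

```bash
python3 -c "
from h import *
go(.543,.221,.13,1.571)
a=robot.read_camera('top');b=robot.read_camera('scene')
for c in('top','scene'):
  for r in robot.regions_of(c,'bad_nut')[:2]+robot.regions_of(c,'bolt')[:2]: print(c,r['score'],r['xy'],at(c,r['xy'],.02).round(3))
cv2.imwrite('pics/g3.png',np.hstack([cv2.resize(a[190:270,300:390],(396,352),interpolation=2),cv2.resize(b[130:210,130:220],(396,352),interpolation=2)]))"
```

```text
t 7.9 pos [0.5288 0.1203 0.1797] rot [ 3.140e+00 -1.000e-03  1.044e+00] q [ 0.08  0.41  1.55 -0.    1.18  0.61] F [1.3 1.2 0.8] M [ 0.01 -0.05 -0.02] open 0.0643
travel units [ 1.57  -0.639  0.828] twist -5.04
top 0.54 [333.4, 237.7] [ 0.467 -0.281  0.02 ]
top 0.19 [94.1, 252.5] [0.443 0.465 0.02 ]
scene 0.71 [178.9, 179.8] [ 0.468 -0.298  0.02 ]
scene 0.43 [177.8, 182.4] [ 0.485 -0.298  0.02 ]
scene 0.46 [321.0, 184.0] [0.433 0.234 0.02 ]
scene 0.21 [174.7, 179.6] [ 0.468 -0.314  0.02 ]
```

View pics/g3.png

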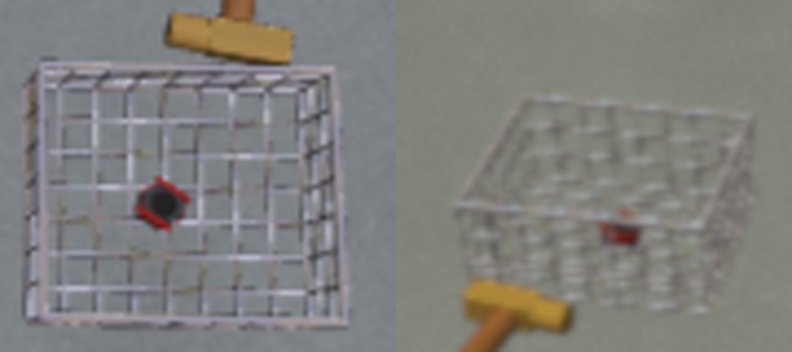

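Call:
{"api": "carry_out", "payload": {"series": [{"jaw": 70, "travel": [0.78, -0.32, 0], "twist": 0}, {"jaw": 70, "travel": [0.79, -0.32, 0], "twist": 0}, {"jaw": 70, "travel": [0, 0, 0.2], "twist": -1}, {"jaw": 70, "travel": [0, 0, 0.2], "twist": -1}, {"jaw": 70, "travel": [0, 0, 0.2], "twist": -1}, {"jaw": 70, "travel": [0, 0, 0], "twist": -1}, {"jaw": 70, "travel": [0, 0, 0], "twist": -1}, {"jaw": 70, "travel": [0, 0, 0], "twist": 0}], "squeeze": 6}}

```text
time: 9.2
tool_pos: [0.543, 0.2179, 0.1429]
tool_rot: [3.141, 0.0, 1.564]
contact_force: [-0.2, -0.3, 0.5]
opening: 0.0643
```

```bash
python3 -c "
from h import *
go(.543,.221,.084,1.571)"
```

```text
t 9.2 pos [0.543  0.2179 0.1429] rot [3.141 0.    1.564] q [ 0.25  0.53  1.47 -0.    1.14  0.26] F [-0.2 -0.3  0.5] M [-0.1  -0.1  -0.04] open 0.0643
travel units [ 0.052 -0.001  0.981] twist -0.06
```

Call:
{"api": "carry_out", "payload": {"series": [{"jaw": 70, "travel": [0.05, 0, 0.4], "twist": 0}, {"jaw": 70, "travel": [0, 0, 0.4], "twist": 0}, {"jaw": 70, "travel": [0, 0, 0.18], "twist": 0}, {"jaw": 0, "travel": [0, 0, 0], "twist": 0}, {"jaw": 0, "travel": [0, 0, 0], "twist": 0}, {"jaw": 0, "travel": [0, 0, 0], "twist": 0}, {"jaw": 0, "travel": [0, 0, 0], "twist": 0}, {"jaw": 0, "travel": [0, 0, 0], "twist": 0}]}}

```text
time: 10.2
tool_pos: [0.5426, 0.2225, 0.0845]
tool_rot: [3.141, -0.0, 1.567]
contact_force: [-1.7, 1.2, 3.5]
opening: 0.0303
```

```bash
python3 -c "
from h import *
go(.543,.221,.084,1.571)"
```

```text
t 10.2 pos [0.5426 0.2225 0.0845] rot [ 3.141 -0.     1.567] q [0.26 0.59 1.53 0.   1.01 0.26] F [-1.7  1.2  3.5] M [-0.02  0.28  0.  ] open 0.0303
travel units [-0.025  0.007  0.008] twist -0.03
```

Call:
{"api": "carry_out", "payload": {"series": [{"jaw": 0, "travel": [0, 0, 0.01], "twist": -1}, {"jaw": 0, "travel": [0, 0, 0.0], "twist": -1}, {"jaw": 0, "travel": [0, 0, 0.0], "twist": -1}]}}

```text
time: 10.58
tool_pos: [0.5426, 0.2225, 0.084]
tool_rot: [3.141, -0.0, 1.885]
contact_force: [-3.1, -0.3, 5.3]
opening: 0.0313
```

Call:
{"api": "carry_out", "payload": {"series": [{"jaw": 0, "travel": [0, 0, 0.01], "twist": -1}, {"jaw": 0, "travel": [0, 0, 0.0], "twist": -0.5}]}}

```text
time: 10.82
tool_pos: [0.5427, 0.2226, 0.0835]
tool_rot: [3.141, -0.0, 2.041]
contact_force: [-2.6, 0.4, 5.1]
opening: 0.0312
```

```bash
python3 -c "
from h import *
go(.543,.221,.084,1.571)"
```

```text
t 10.82 pos [0.5427 0.2226 0.0835] rot [ 3.141 -0.     2.041] q [ 0.26  0.6   1.53  0.    1.01 -0.21] F [-2.6  0.4  5.1] M [ 0.01  0.29 -0.17] open 0.0312
travel units [-0.025 -0.008 -0.008] twist 4.48
```

Call:
{"api": "carry_out", "payload": {"series": [{"jaw": 0, "travel": [0, 0, 0.005], "twist": 0}, {"jaw": 0, "travel": [0, 0, 0.005], "twist": -1}, {"jaw": 0, "travel": [0, 0, 0.0], "twist": -0.5}], "squeeze": 11}}

```text
time: 11.2
tool_pos: [0.5429, 0.2226, 0.0834]
tool_rot: [3.14, 0.0, 2.198]
contact_force: [-3.1, -0.3, 8.5]
opening: 0.0313
```

Call:
{"api": "carry_out", "payload": {"series": [{"jaw": 0, "travel": [0, 0, 0.005], "twist": -1}, {"jaw": 0, "travel": [0, 0, 0.0], "twist": -0.5}]}}

```text
time: 11.45
tool_pos: [0.5431, 0.2226, 0.0834]
tool_rot: [3.14, 0.001, 2.355]
contact_force: [-3.3, -0.7, 10.0]
opening: 0.0316
```

Call:
{"api": "carry_out", "payload": {"series": [{"jaw": 0, "travel": [0, 0, 0], "twist": -1}, {"jaw": 0, "travel": [0, 0, 0.0], "twist": -0.5}]}}

```text
time: 11.7
tool_pos: [0.5432, 0.2227, 0.0832]
tool_rot: [3.14, 0.001, 2.512]
contact_force: [-3.0, -0.1, 9.2]
opening: 0.031
```

Call:
{"api": "carry_out", "payload": {"series": [{"jaw": 0, "travel": [0, 0, 0], "twist": -1}, {"jaw": 0, "travel": [0, 0, 0.0], "twist": -0.5}]}}

```text
time: 11.95
tool_pos: [0.5432, 0.2229, 0.0827]
tool_rot: [3.14, 0.001, 2.669]
contact_force: [-1.8, 1.4, 5.2]
opening: 0.0312
```

```bash
python3 -c "
from h import *
go(.543,.221,.084,1.571)"
```

```text
t 11.95 pos [0.5432 0.2229 0.0827] rot [3.140e+00 1.000e-03 2.669e+00] q [ 0.26  0.6   1.53  0.    1.01 -0.84] F [-1.8  1.4  5.2] M [ 0.32 -0.01 -0.02] open 0.0312
travel units [-0.012 -0.03  -0.021] twist 10.49
```

Call:
{"api": "carry_out", "payload": {"series": [{"jaw": 0, "travel": [0, 0, 0.02], "twist": 0}, {"jaw": 0, "travel": [0, 0, 0], "twist": 0}]}}

```text
time: 12.2
tool_pos: [0.5428, 0.2229, 0.0802]
tool_rot: [3.141, 0.0, 2.667]
contact_force: [2.7, 3.8, -5.0]
opening: 0.0311
```

```bash
python3 -c "
from h import *
go(.543,.221,.084,1.571)"
```

```text
t 12.2 pos [0.5428 0.2229 0.0802] rot [3.141 0.    2.667] q [ 0.26  0.6   1.54  0.    1.01 -0.84] F [ 2.7  3.8 -5. ] M [ 0.81 -0.52 -0.01] open 0.0311
travel units [-0.018 -0.026 -0.063] twist 10.46
```

Call:
{"api": "carry_out", "payload": {"series": [{"jaw": 0, "travel": [0, 0, 0.03], "twist": 0}, {"jaw": 0, "travel": [0, 0, 0.03], "twist": 0}]}}

```text
time: 12.45
tool_pos: [0.5431, 0.2228, 0.0772]
tool_rot: [3.14, 0.001, 2.667]
contact_force: [-0.4, 3.9, 7.5]
opening: 0.0313
```

Call:
{"api": "carry_out", "payload": {"series": [{"jaw": 0, "travel": [0, 0, 0.02], "twist": 0}, {"jaw": 0, "travel": [0, 0, 0], "twist": 0}]}}

```text
time: 12.7
tool_pos: [0.5433, 0.2228, 0.0772]
tool_rot: [3.14, 0.002, 2.667]
contact_force: [-2.1, 4.2, 7.7]
opening: 0.0309
```

```bash
python3 -c "
from h import *
go(.543,.221,.084,1.571)"
```

```text
t 12.7 pos [0.5433 0.2228 0.0772] rot [3.140e+00 2.000e-03 2.667e+00] q [ 0.26  0.6   1.54  0.    1.   -0.84] F [-2.1  4.2  7.7] M [0.81 0.08 0.01] open 0.0309
travel units [-0.009 -0.029 -0.113] twist 10.46
```

Call:
{"api": "carry_out", "payload": {"series": [{"jaw": 0, "travel": [0, 0, 0.002], "twist": 1}, {"jaw": 0, "travel": [0, 0, 0.002], "twist": 1}, {"jaw": 0, "travel": [0, 0, 0.002], "twist": 1}, {"jaw": 0, "travel": [0, 0, 0.002], "twist": 1}, {"jaw": 0, "travel": [0, 0, 0.002], "twist": 1}], "squeeze": 15}}

```text
time: 13.32
tool_pos: [0.5431, 0.2225, 0.0766]
tool_rot: [3.14, 0.001, 2.14]
contact_force: [-1.6, 2.0, 8.3]
opening: 0.0307
```

```bash
python3 -c "
from h import *
go(.543,.221,.084,1.571)"
```

```text
t 13.32 pos [0.5431 0.2225 0.0766] rot [3.14e+00 1.00e-03 2.14e+00] q [ 0.26  0.6   1.54 -0.    1.   -0.31] F [-1.6  2.   8.3] M [0.4  0.21 0.06] open 0.0307
travel units [-0.02  -0.014 -0.123] twist 5.44
```

Call:
{"api": "carry_out", "payload": {"series": [{"jaw": 0, "travel": [0, 0, 0.002], "twist": 1}, {"jaw": 0, "travel": [0, 0, 0.002], "twist": 1}, {"jaw": 0, "travel": [0, 0, 0.002], "twist": 1}, {"jaw": 0, "travel": [0, 0, 0.002], "twist": 1}, {"jaw": 0, "travel": [0, 0, 0.002], "twist": 1}, {"jaw": 0, "travel": [0, 0, 0.002], "twist": 1}, {"jaw": 0, "travel": [0, 0, 0.002], "twist": 1}, {"jaw": 0, "travel": [0, 0, 0.002], "twist": 1}]}}

```text
time: 14.32
tool_pos: [0.5423, 0.2224, 0.0757]
tool_rot: [3.142, 0.0, 1.302]
contact_force: [-5.4, 2.4, 8.9]
opening: 0.0306
```

Call:
{"api": "carry_out", "payload": {"series": [{"jaw": 0, "travel": [0, 0, 0.002], "twist": 1}, {"jaw": 0, "travel": [0, 0, 0.002], "twist": 1}, {"jaw": 0, "travel": [0, 0, 0.002], "twist": 1}, {"jaw": 0, "travel": [0, 0, 0.002], "twist": 1}, {"jaw": 0, "travel": [0, 0, 0.002], "twist": 1}, {"jaw": 0, "travel": [0, 0, 0.002], "twist": 1}, {"jaw": 0, "travel": [0, 0, 0.002], "twist": 1}, {"jaw": 0, "travel": [0, 0, 0.002], "twist": 1}]}}

```text
time: 15.32
tool_pos: [0.542, 0.2229, 0.0746]
tool_rot: [-3.141, 0.0, 0.465]
contact_force: [-4.9, 4.4, 11.7]
opening: 0.0307
```

Call:
{"api": "carry_out", "payload": {"series": [{"jaw": 0, "travel": [0, 0, 0.002], "twist": 1}, {"jaw": 0, "travel": [0, 0, 0.002], "twist": 1}, {"jaw": 0, "travel": [0, 0, 0.002], "twist": 1}, {"jaw": 0, "travel": [0, 0, 0.002], "twist": 1}, {"jaw": 0, "travel": [0, 0, 0.002], "twist": 1}, {"jaw": 0, "travel": [0, 0, 0.002], "twist": 1}, {"jaw": 0, "travel": [0, 0, 0.002], "twist": 1}, {"jaw": 0, "travel": [0, 0, 0.002], "twist": 1}]}}

```text
time: 16.32
tool_pos: [0.5425, 0.2232, 0.0737]
tool_rot: [-3.14, -0.0, -0.373]
contact_force: [-4.2, 5.5, 8.3]
opening: 0.031
```

```bash
python3 -c "
from h import *
go(.543,.221,.084,2.667-np.pi)"
```

```text
t 16.32 pos [0.5425 0.2232 0.0737] rot [-3.14  -0.    -0.373] q [0.26 0.61 1.54 0.   0.99 2.2 ] F [-4.2  5.5  8.3] M [1.09 0.68 0.04] open 0.031
travel units [ 0.021  0.03  -0.172] twist 0.97
```

Call:
{"api": "carry_out", "payload": {"series": [{"jaw": 0, "travel": [0, 0, 0.002], "twist": 1}, {"jaw": 60, "travel": [0, 0, 0], "twist": 0}, {"jaw": 60, "travel": [0, 0, 0], "twist": 0}, {"jaw": 60, "travel": [0, 0, 0], "twist": 0}, {"jaw": 60, "travel": [0, 0, 0], "twist": -1}, {"jaw": 60, "travel": [0, 0, 0], "twist": -1}, {"jaw": 60, "travel": [0, 0, 0], "twist": -1}, {"jaw": 60, "travel": [0, 0, 0], "twist": -1}]}}

```text
time: 17.32
tool_pos: [0.5426, 0.222, 0.0719]
tool_rot: [3.141, 0.001, -0.052]
contact_force: [-0.3, 0.1, -0.1]
opening: 0.0551
```

Call:
{"api": "carry_out", "payload": {"series": [{"jaw": 60, "travel": [0, 0, 0], "twist": -1}, {"jaw": 60, "travel": [0, 0, 0], "twist": -1}, {"jaw": 60, "travel": [0, 0, 0], "twist": -1}, {"jaw": 60, "travel": [0, 0, 0], "twist": -1}, {"jaw": 60, "travel": [0, 0, 0], "twist": -1}, {"jaw": 60, "travel": [0, 0, 0], "twist": -1}, {"jaw": 60, "travel": [0, 0, 0], "twist": -1}, {"jaw": 60, "travel": [0, 0, 0], "twist": -1}]}}

```text
time: 18.32
tool_pos: [0.5426, 0.222, 0.0719]
tool_rot: [3.142, 0.001, 0.786]
contact_force: [-0.0, 0.0, 0.9]
opening: 0.055
```

Call:
{"api": "carry_out", "payload": {"series": [{"jaw": 60, "travel": [0, 0, 0], "twist": -1}, {"jaw": 60, "travel": [0, 0, 0], "twist": -1}, {"jaw": 60, "travel": [0, 0, 0], "twist": -1}, {"jaw": 60, "travel": [0, 0, 0], "twist": -1}, {"jaw": 60, "travel": [0, 0, 0], "twist": -1}, {"jaw": 60, "travel": [0, 0, 0], "twist": -1}, {"jaw": 60, "travel": [0, 0, 0], "twist": -1}, {"jaw": 60, "travel": [0, 0, 0], "twist": -1}]}}

```text
time: 19.32
tool_pos: [0.5426, 0.222, 0.0719]
tool_rot: [-3.141, 0.001, 1.624]
contact_force: [0.5, 0.6, -0.3]
opening: 0.0551
```

Call:
{"api": "carry_out", "payload": {"series": [{"jaw": 60, "travel": [0, 0, 0], "twist": -1}, {"jaw": 60, "travel": [0, 0, 0], "twist": -1}, {"jaw": 60, "travel": [0, 0, 0], "twist": -1}, {"jaw": 60, "travel": [0, 0, 0], "twist": -1}, {"jaw": 60, "travel": [0, 0, 0], "twist": -1}, {"jaw": 60, "travel": [0, 0, 0], "twist": -1}, {"jaw": 60, "travel": [0, 0, 0], "twist": -1}, {"jaw": 60, "travel": [0, 0, 0], "twist": -1}]}}

```text
time: 20.32
tool_pos: [0.5426, 0.222, 0.0719]
tool_rot: [-3.141, -0.0, 2.461]
contact_force: [0.1, -0.8, -0.3]
opening: 0.0551
```

```bash
python3 -c "
from h import *
go(.543,.222,.0735,2.667)
a=robot.read_camera('top');b=robot.read_camera('scene')
cv2.imwrite('pics/g4.png',np.hstack([cv2.resize(a[180:240,130:200],(392,336),interpolation=2),cv2.resize(b[150:210,285:355],(392,336),interpolation=2)]))"
```

```text
t 20.32 pos [0.5426 0.222  0.0719] rot [-3.141 -0.     2.461] q [ 0.26  0.61  1.54 -0.    0.99 -0.63] F [ 0.1 -0.8 -0.3] M [ 0.05 -0.14  0.03] open 0.0551
travel units [-0.006  0.004 -0.026] twist -1.96
```

View pics/g4.png

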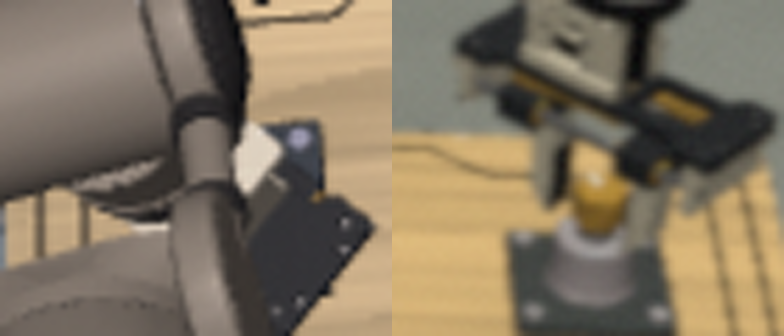

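Call:
{"api": "carry_out", "payload": {"series": [{"jaw": 60, "travel": [0, 0, -0.025], "twist": -1}, {"jaw": 60, "travel": [0, 0, 0], "twist": -1}, {"jaw": 0, "travel": [0, 0, 0], "twist": 0}, {"jaw": 0, "travel": [0, 0, 0], "twist": 0}, {"jaw": 0, "travel": [0, 0, 0], "twist": 0}, {"jaw": 0, "travel": [0, 0, 0.015], "twist": 0}, {"jaw": 0, "travel": [0, 0, 0], "twist": 0}]}}

```text
time: 21.3
tool_pos: [0.5431, 0.2228, 0.0736]
tool_rot: [3.14, 0.001, 2.666]
contact_force: [-0.2, 1.7, 5.0]
opening: 0.0307
```

```bash
python3 -c "
from h import *
go(.543,.222,.0735,2.667)"
```

```text
t 21.3 pos [0.5431 0.2228 0.0736] rot [3.140e+00 1.000e-03 2.666e+00] q [ 0.26  0.61  1.54  0.    0.99 -0.84] F [-0.2  1.7  5. ] M [ 0.32 -0.05 -0.07] open 0.0307
travel units [-0.004 -0.012  0.001] twist -0.01
```

Call:
{"api": "carry_out", "payload": {"series": [{"jaw": 0, "travel": [0, 0, 0.002], "twist": 1}, {"jaw": 0, "travel": [0, 0, 0.002], "twist": 1}, {"jaw": 0, "travel": [0, 0, 0.002], "twist": 1}, {"jaw": 0, "travel": [0, 0, 0.002], "twist": 1}, {"jaw": 0, "travel": [0, 0, 0.002], "twist": 1}, {"jaw": 0, "travel": [0, 0, 0.002], "twist": 1}, {"jaw": 0, "travel": [0, 0, 0.002], "twist": 1}, {"jaw": 0, "travel": [0, 0, 0.002], "twist": 1}]}}

```text
time: 22.3
tool_pos: [0.5425, 0.2224, 0.0726]
tool_rot: [3.141, 0.0, 1.825]
contact_force: [-1.4, 1.1, 6.1]
opening: 0.0308
```

Call:
{"api": "carry_out", "payload": {"series": [{"jaw": 0, "travel": [0, 0, 0.002], "twist": 1}, {"jaw": 0, "travel": [0, 0, 0.002], "twist": 1}, {"jaw": 0, "travel": [0, 0, 0.002], "twist": 1}, {"jaw": 0, "travel": [0, 0, 0.002], "twist": 1}, {"jaw": 0, "travel": [0, 0, 0.002], "twist": 1}, {"jaw": 0, "travel": [0, 0, 0.002], "twist": 1}, {"jaw": 0, "travel": [0, 0, 0.002], "twist": 1}, {"jaw": 0, "travel": [0, 0, 0.002], "twist": 1}]}}

```text
time: 23.3
tool_pos: [0.5419, 0.2228, 0.0716]
tool_rot: [-3.141, 0.0, 0.988]
contact_force: [-3.9, 2.0, 7.8]
opening: 0.0306
```

Call:
{"api": "carry_out", "payload": {"series": [{"jaw": 0, "travel": [0, 0, 0.002], "twist": 1}, {"jaw": 0, "travel": [0, 0, 0.002], "twist": 1}, {"jaw": 0, "travel": [0, 0, 0.002], "twist": 1}, {"jaw": 0, "travel": [0, 0, 0.002], "twist": 1}, {"jaw": 0, "travel": [0, 0, 0.002], "twist": 1}, {"jaw": 0, "travel": [0, 0, 0.002], "twist": 1}, {"jaw": 0, "travel": [0, 0, 0.002], "twist": 1}, {"jaw": 0, "travel": [0, 0, 0.002], "twist": 1}]}}

```text
time: 24.3
tool_pos: [0.5421, 0.2233, 0.0706]
tool_rot: [-3.14, 0.0, 0.15]
contact_force: [-3.9, 4.0, 5.9]
opening: 0.0306
```

Call:
{"api": "carry_out", "payload": {"series": [{"jaw": 0, "travel": [0, 0, 0.002], "twist": 1}, {"jaw": 0, "travel": [0, 0, 0.002], "twist": 1}, {"jaw": 0, "travel": [0, 0, 0.002], "twist": 1}, {"jaw": 0, "travel": [0, 0, 0.002], "twist": 1}, {"jaw": 0, "travel": [0, 0, 0.002], "twist": 1}, {"jaw": 0, "travel": [0, 0, 0.002], "twist": 1}, {"jaw": 0, "travel": [0, 0, 0.002], "twist": 1}, {"jaw": 0, "travel": [0, 0, 0], "twist": 0}]}}

```text
time: 25.3
tool_pos: [0.5425, 0.2233, 0.0698]
tool_rot: [-3.14, 0.0, -0.581]
contact_force: [-1.3, 4.0, 4.8]
opening: 0.0304
```

```bash
python3 -c "
from h import *
go(.543,.222,.07,-.56)"
```

```text
t 25.3 pos [0.5425 0.2233 0.0698] rot [-3.14   0.    -0.581] q [0.26 0.61 1.55 0.   0.98 2.41] F [-1.3  4.   4.8] M [ 0.75  0.4  -0.02] open 0.0304
travel units [ 0.02   0.014 -0.004] twist -0.2
```

```bash
python3 -c "
from h import *
b=robot.read_camera('scene')
cv2.imwrite('pics/f.png',np.hstack([cv2.resize(b[150:210,285:355],(392,336),interpolation=2),cv2.resize(b[150:250,130:280],(400,336),interpolation=2)]))"
```

```text
(no output)
```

View pics/f.png

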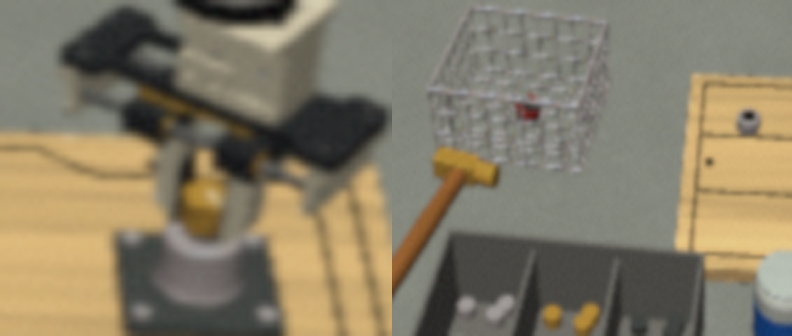

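The bolt head is gripped low on the boss (left crop, about (203,205)). The red nut is in the basket (about (528,108)), and the good nut is untouched at (748,122). I'm handing in.

```bash
python3 -c "
from h import *
print(robot.hand_in())"
```

```text
the job is handed in; nothing more can be done
None
```

I finished both parts and handed the job in at about 25 s; no verdict was reported.

- **Red nut:** I lowered it into the wire basket and let it go. Both cameras showed it lying inside, and the last picture shows the good nut, mallet and basket still in place.
- **Finding the thread:** I turned the bolt backward about 63° with a light push. The push then vanished and the bolt sank about 6–7 mm, so I took it as dropped into the thread.
- **Forward turn:** I turned it forward 180°, let go and took a new grip (the wrist cannot turn that far in one go), then another 186°. The extra 6° makes up for the head lagging a few degrees in the jaws.
- **Final check:** The tool sank about 3.5–3.8 mm in each half turn, which matches the 7 mm pitch. The jaws read 30.4 mm on the head, with a 15 N grip and about 5 N of downward push.

**Not confirmed:** I judged the drop angle and the full turn from the tool's angle and the forces, so they are good to about 5–10°. I did not read the bolt's stripe at the end, and I did not check the jar, tin, spanner and offcut individually, though no move went near them.

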